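# Set the gate bolt's thumbscrew and shoot the bolt

## Robot

A 6-joint arm with a two-finger parallel gripper is mounted at the origin on the work surface. World frame = base frame: x ahead of the robot, y to its left, z up, the work surface at z = 0. Lengths are in m, angles in rad, forces in N, time in s.
With the tool pointing down it reaches from about 0.275 to 0.85 m from the base axis. Payload 19 kg.
Tool frame: the origin (TCP) lies midway between the tips of the shut fingers; the grasp point (between the pads) lies 19 mm behind it (manip.hold_point_z is the distance from the TCP to the grasp point, in m); z points along the fingers, y is the direction in which the jaws open and shut (so a half turn about z gives the same grasp; the last joint's range is limited). The gripper opens to 85 mm and grips with 20 to 120 N. Pads are 22 mm wide; open, the fingers measure 114 mm over their backs; the gripper's body (76 mm by 85 mm) begins 54 mm behind the grasp point. The pads swing forward as they close: fully open they stand 13 mm farther back than shut.
Start: joints at [1.135, 0.15, 1.437, -0, 1.554, -0.134], TCP at [0.171, 0.549, 0.231] pointing down, gripper open.
Joint ranges: [-2.8, 2.8], [-0.68, 2.1], [0.12, 2.68], [-1.39, 4.53], [0.16, 2.79], [-2.81, 2.81]. Speed limits (rad/s): [1.89, 1.89, 2.22, 3.01, 3.01, 3.01].

## Interface

Orientations are given as a rotation vector (axis times angle).
In Python, from station import manip gives the robot as it stands.
- The arm moves only by the shell command python3 -m jog 'ROWS'. ROWS is JSON, a list of rows, each an object with "travel": the shift along the tool's x, y, z in cm, a list of three; "turn": the turn, a rotation vector about the tool's x, y, z in degrees, a list of three; "fingers": the opening, from 0 (shut) to 1 (fully open). A call has 1 to 8 rows; each row shifts and turns the pose as measured when the row begins, along the tool's axes as they then stand; what a row does not reach is not made up. A row lasts 1/10 s, in which the tool goes at most 50 mm and 8.59 degrees, less where a joint would pass 70% of its speed; a pose out of reach is approached as far as the arm can. A call with a gripper value outside its range is refused whole. The fingers move at their own pace and stop on an object; the grip force is fixed at half the most. Time passes only in rows, so rows that do not move let the fingers close. It gives the time, the measured TCP pose, the force and the opening at its end, in the units of the state.
- manip.get_obs(): the state, without advancing time (a new reading comes with each control period).
- manip.read_camera(name): name is "scene" or "side" or "wrist"; returns a dict with "image" (384x512x3 uint8, blue, green, red), "camera_matrix" (3x3 intrinsics, pixels), "T" (4x4, takes a point from camera to world coordinates); the wrist camera has in their place "tool_from_camera" (4x4, takes a point from camera to tool coordinates, whose origin is the TCP and whose axes are the flange's). Camera axes: x right, y up, looking along -z (the intrinsics and any distortion apply to the point x, -y, -z); pixel columns grow to the right and rows downward; lengths in m; the calibration is good to about 2 mm. A picture is of the moment at which its call begins: read the wrist's pose just before it. There is no depth.
- manip.close_job(): hands the job in, once; it reports no verdict.
The state is a dict: "t": time; "joint_positions": joint angles; "joint_velocities": joint speeds; "effort": joint torques, N m; "tcp_pos": TCP position; "tool_rot": TCP orientation; "ft_force": force on the tool from outside, world axes, zero at the start; "ft_torque": the same for the moment, N m; "finger_gap": finger opening in m.
Only numpy, scipy, OpenCV 4.12 (cv2) and the standard library are available. Lean on these libraries where they do the work, as an engineer would, in place of code of your own. Each camera call takes 0.05 s, during which the arm holds its last target.

## Task

The iron bolt on the little counter gate needs its running clearance set: turn the thumbscrew in until it bottoms firmly on the bolt, without forcing it, then back it off a quarter of a turn from there. Then slide the bolt fully home into its keep and let go, leaving the bell, the tray and the whistles where they are.

Things in the scene. Friction and masses are not known exactly. Their poses are not given: they have to be found in the camera images.
- gate: Low birch-ply counter gate, shut, fixed to the counter. Sill 400 x 85 x 20 mm, hinge post at its -x end (138 mm high), leaf with a 56 mm wide top rail whose upper face is 110 mm above the counter, latch post at its +x end. Origin: centre of the sill's underside, on the counter; z up, x along the gate towards the latch post. The iron bolt lies on the rail, along x.
- clamp_guide (a point): Centre of the top face of the iron block (30 x 33 mm, top 34 mm above the rail) in which the thumbscrew turns and through which the bolt runs; on the gate at x = -70 mm, y = 0. Axes as the gate's.
- keep (a point): Top centre of the iron keep on the latch post that receives the bolt's nose: 22 mm long, top 26 mm above the rail, on the gate at x = 133 mm, y = 0. A front guide of the same height stands on the rail at x = 78 to 94 mm.
- thumbscrew_head (a point): Centre of the thumbscrew's flat spade head, on its vertical turning axis: 34 mm wide (own x), 9 mm thick (own y), 24 mm high, 13 to 16 mm clear above the block. Right-hand thread, clockwise from above screws it in; 4 mm a turn. Even drag of about 0.03 N m until its hidden tip bottoms on the bolt and clamps it; then torque climbs by about 0.1 N m in 4 degrees. Over about 0.3 N m is forcing.
- thumbscrew (a joint): Angle of the thumbscrew in rad, growing as it is unscrewed (anticlockwise from above); at 0 the head's wide direction lies along the gate's x. How far it must turn to bottom differs each time (1.0 to 3.1 rad in from where it starts) and is found only by feel.
- bolt_knob (a point): Grip centre of the bolt's upright round iron knob: it stands on the bar's top face, 12 mm thick stem for 12 mm, then 14 mm thick for 28 mm, 40 mm high in all; this point is 24 mm above the bar. Axes as the gate's.
- bolt (a joint): Travel of the sliding bolt (14 mm square iron bar) in m along the gate's +x: 0 fully withdrawn, 0.042 fully home in the keep, its stop pin (33 mm ahead of the knob) against the front guide. When not clamped it slides against about 2 N of rubbing. It starts withdrawn, between 0 and 0.010.
- bell: Brass push-button desk bell, 84 mm across, 61 mm high, loose, near the gate's foot; leave alone. Origin under its centre.
- pig_whistle: Chipped blue clay pig whistle, about 105 x 52 x 65 mm, loose, near the gate's foot; leave alone. Origin under its centre.
- coin_tray: Aluminium coin tray, 150 x 110 x 22 mm, loose; leave alone. Origin under its centre.
- hazel_0: Varnished hazel whistle lying on the counter, 145 mm long, 20 mm thick, loose; leave alone. Origin under its middle, x along it.
- hazel_1: Varnished hazel whistle lying on the counter, 125 mm long, 18 mm thick, loose; leave alone. Origin under its middle, x along it.
- hazel_2: Varnished hazel whistle lying on the counter, 160 mm long, 22 mm thick, loose; leave alone. Origin under its middle, x along it.
- hazel_3: Varnished hazel whistle lying on the counter, 135 mm long, 20 mm thick, loose; leave alone. Origin under its middle, x along it.

How it is judged:
By the outcome, as a careful person would: the job done as asked, in the order asked, and still so for the second after the job is handed in, with the robot touching nothing.
It also fails if it takes over 72 s, if anything falls off the work surface, if the arm or the gripper's body presses on something with over 40 N, if the wrist force passes 120 N, or if a joint passes its speed limit or range.

## Working session

There is one attempt and no reset: what is moved stays moved. The work goes in short steps, Python scripts to look and compute and a shell command to move; the robot and the scene stay as the last step left them, time stands still between calls to the robot, and variables do not carry over. Pictures are saved under pics/ and viewed, and the job is handed in when it is done.

```bash
ls; mkdir -p pics
python3 - <<'E'
from station import manip
import cv2,numpy as np
np.set_printoptions(precision=4,suppress=True)
o=manip.get_obs(); print(o); print(manip.hold_point_z)
for n in ("scene","side","wrist"):
    c=manip.read_camera(n); cv2.imwrite(f"pics/{n}0.png",c["image"])
    print(n,[ (k,v) for k,v in c.items() if k!="image"])
    np.savez(f"{n}0.npz",**{k:v for k,v in c.items()})
E
```

```text
pics
{'t': 0.0, 'joint_positions': array([ 1.135 ,  0.151 ,  1.438 ,  0.0001,  1.5538, -0.1341]), 'joint_velocities': array([-0.0012, -0.0001,  0.0002,  0.0002,  0.0017, -0.0001]), 'effort': array([ -0.0014, -71.3061, -57.0848,  -0.0003,   0.0091,   0.0001]), 'tcp_pos': array([0.1708, 0.5488, 0.2307]), 'tool_rot': array([-0.4721, -3.1055,  0.0017]), 'ft_force': array([-0.2928,  0.2912, -0.3178]), 'ft_torque': array([0.0139, 0.0271, 0.035 ]), 'finger_gap': 0.08538046723475375}
0.0187
scene [('camera_matrix', array([[363.9995,   0.    , 249.2386],
       [  0.    , 363.9995, 189.4232],
       [  0.    ,   0.    ,   1.    ]])), ('T', array([[-0.7726, -0.4336,  0.4638,  0.9834],
       [ 0.6348, -0.5158,  0.5753,  0.4875],
       [-0.0102,  0.7389,  0.6737,  0.7595],
       [ 0.    ,  0.    ,  0.    ,  1.    ]]))]
side [('camera_matrix', array([[488.2147,   0.    , 249.3914],
       [  0.    , 488.2147, 188.4004],
       [  0.    ,   0.    ,   1.    ]])), ('T', array([[-0.9961,  0.0592, -0.0656,  0.466 ],
       [-0.0879, -0.7364,  0.6708,  0.7537],
       [-0.0086,  0.6739,  0.7387,  0.9959],
       [ 0.    ,  0.    ,  0.    ,  1.    ]]))]
wrist [('camera_matrix', array([[301.5922,   0.    , 257.5406],
       [  0.    , 301.5922, 193.6717],
       [  0.    ,   0.    ,   1.    ]])), ('tool_from_camera', array([[-0.0008,  0.9593,  0.2823,  0.0718],
       [ 1.    ,  0.0007,  0.0004,  0.0005],
       [ 0.0002,  0.2823, -0.9593, -0.1419],
       [ 0.    ,  0.    ,  0.    ,  1.    ]]))]
```

View pics/scene0.png

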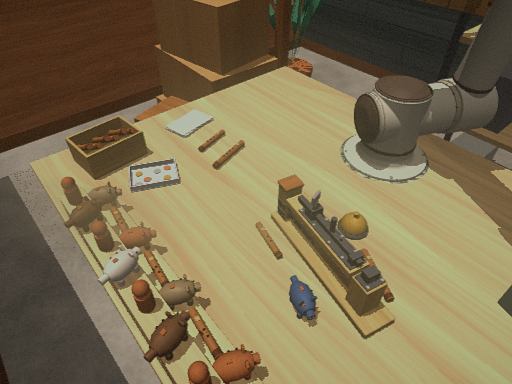

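View pics/side0.png

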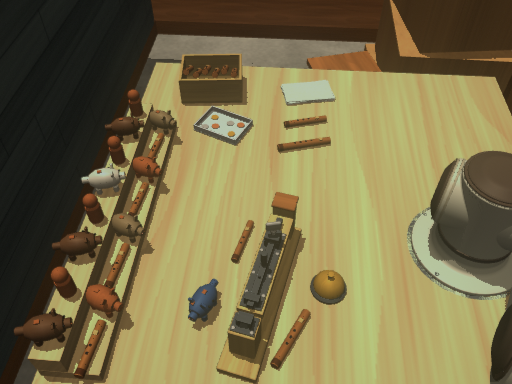

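View pics/wrist0.png

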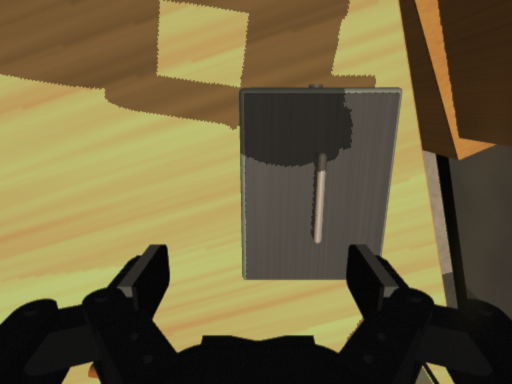

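The scene camera shows the gate running from the hinge post (290,185) to the latch post (370,285). The bell is at (353,224), the pig at (302,298), and hazels are on both sides. I'll zoom in.

Run:
```python
import cv2,numpy as np
s=np.load("scene0.npz")["image"][165:335,255:405]; cv2.imwrite("pics/sc_z.png",cv2.resize(s,None,fx=3.5,fy=3.5,interpolation=cv2.INTER_CUBIC))
s=np.load("side0.npz")["image"][185:384,215:315]; cv2.imwrite("pics/si_z.png",cv2.resize(s,None,fx=3,fy=3,interpolation=cv2.INTER_CUBIC))
```

```text
(no output)
```

View pics/sc_z.png

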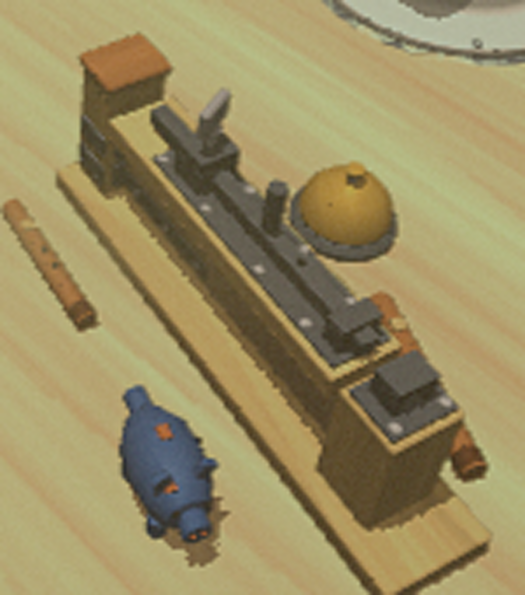

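View pics/si_z.png

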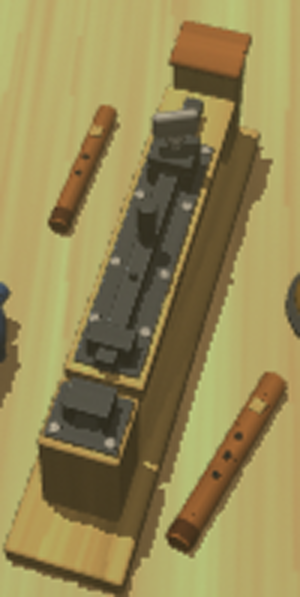

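```bash
cat > h.py <<'E'
import numpy as np
np.set_printoptions(precision=4,suppress=True)
def cam(n):
    d=np.load(n+"0.npz"); return d["camera_matrix"],d["T"]
def ray(K,T,u,v):
    d=np.array([(u-K[0,2])/K[0,0],-(v-K[1,2])/K[1,1],-1.]); d=T[:3,:3]@d
    return T[:3,3],d/np.linalg.norm(d)
def plane(K,T,u,v,z):
    o,d=ray(K,T,u,v); return o+d*(z-o[2])/d[2]
def tri(r1,r2):
    A=np.zeros((3,3));b=np.zeros(3)
    for o,d in (r1,r2):
        P=np.eye(3)-np.outer(d,d);A+=P;b+=P@o
    x=np.linalg.solve(A,b); return x,[np.linalg.norm((np.eye(3)-np.outer(d,d))@(x-o)) for o,d in (r1,r2)]
E
python3 - <<'E'
from h import *
Ks,Ts=cam("scene");Kd,Td=cam("side")
S=lambda u,v:((u+.5)/3.5-.5+255,(v+.5)/3.5-.5+165)
D=lambda u,v:((u+.5)/3-.5+215,(v+.5)/3-.5+185)
pts={"sill latch far +y":((385,592),(6,549)),"sill latch robot":((488,542),(126,586)),
"knobtop":((278,188),(150,204)),"clampblock?":((0,0),(0,0))}
for n,z,s,d in [("latchA",.02,(385,590),(6,549)),("latchB",.02,(488,543),(126,586)),("hingeA",.02,(60,172),None),("hingeB",.02,None,(258,131)),
 ("knobtop",.166,(278,187),(150,204)),("latchpost front corner A",.110,(345,388),(42,437)),("latchpost B",.110,(395,443),(42,437)),("latchpostC",.11,(461,408),(128,458)),("headtopL",.16,(207,121),(154,116)),("headtopR",.16,(228,92),(199,110))]:
    if s: print(n,"scene",plane(Ks,Ts,*S(*s),z))
    if d: print(n,"side",plane(Kd,Td,*D(*d),z))
    if s and d: print(n,"tri",tri(ray(Ks,Ts,*S(*s)),ray(Kd,Td,*D(*d))))
E
```

```text
latchA scene [0.5731 0.3576 0.02  ]
latchA side [0.5756 0.3631 0.02  ]
latchA tri (array([0.5748, 0.3604, 0.0205]), [np.float64(0.0028644053467364997), np.float64(0.002864405346736442)])
latchB scene [0.5    0.3793 0.02  ]
latchB side [0.4928 0.3811 0.02  ]
latchB tri (array([0.4932, 0.3775, 0.0097]), [np.float64(0.00028777290648028775), np.float64(0.0002877729064802443)])
hingeA scene [ 0.4903 -0.0248  0.02  ]
hingeB side [ 0.4122 -0.0073  0.02  ]
knobtop scene [0.4905 0.1749 0.166 ]
knobtop side [0.4927 0.1756 0.166 ]
knobtop tri (array([0.4926, 0.1766, 0.1682]), [np.float64(0.0004578556176176599), np.float64(0.0004578556176177461)])
latchpost front corner A scene [0.5394 0.28   0.11  ]
latchpost front corner A side [0.552  0.3242 0.11  ]
latchpost front corner A tri (array([0.5489, 0.3013, 0.1096]), [np.float64(0.020873101262622762), np.float64(0.0208731012626227)])
latchpost B scene [0.5471 0.3223 0.11  ]
latchpost B side [0.552  0.3242 0.11  ]
latchpost B tri (array([0.5512, 0.325 , 0.1149]), [np.float64(0.0014946780817879817), np.float64(0.0014946780817877761)])
latchpostC scene [0.4981 0.3326 0.11  ]
latchpostC side [0.4954 0.3339 0.11  ]
latchpostC tri (array([0.4955, 0.332 , 0.1064]), [np.float64(0.00023234680883000688), np.float64(0.00023234680883014967)])
headtopL scene [0.4755 0.1006 0.16  ]
headtopL side [0.4952 0.0943 0.16  ]
headtopL tri (array([0.4945, 0.1143, 0.1834]), [np.float64(0.00121670971756086), np.float64(0.0012167097175608708)])
headtopR scene [0.443 0.09  0.16 ]
headtopR side [0.4629 0.0861 0.16  ]
headtopR tri (array([0.4631, 0.1045, 0.1825]), [np.float64(0.0003443593276123872), np.float64(0.000344359327612478)])
```

The gate yaw is about 78° and its centre is about (0.4925, 0.177). The screw head is at about (0.479, 0.109), with its wide direction at about 17° world and its top at z≈0.183. I'll move above it for a wrist look.

```bash
python3 -m jog '[{"travel":[-3.5,-2.7,-0.8],"turn":[0,0,0],"fingers":1},{"travel":[-3.5,-2.7,-0.8],"turn":[0,0,0],"fingers":1},{"travel":[-3.5,-2.7,-0.8],"turn":[0,0,0],"fingers":1},{"travel":[-3.5,-2.7,-0.8],"turn":[0,0,0],"fingers":1},{"travel":[-3.5,-2.7,-0.8],"turn":[0,0,0],"fingers":0.6},{"travel":[-3.5,-2.7,0],"turn":[0,0,0],"fingers":0.6},{"travel":[-3.5,-2.7,0],"turn":[0,0,0],"fingers":0.6},{"travel":[-3.5,-2.7,0],"turn":[0,0,0],"fingers":0.6}]'
```

```text
t: 0.95
tcp_pos: [0.3772, 0.252, 0.2704]
tool_rot: [-0.459, -3.107, 0.006]
ft_force: [0.2, 1.8, -0.4]
finger_gap: 0.0513
```

```bash
python3 -m jog '[{"travel":[-3.5,-2.6,0],"turn":[0,0,0],"fingers":0.6},{"travel":[-3.5,-2.6,0],"turn":[0,0,0],"fingers":0.6},{"travel":[-3.5,-2.6,0],"turn":[0,0,0],"fingers":0.6},{"travel":[-3.0,-2.4,0],"turn":[0,0,0],"fingers":0.6},{"travel":[0,0,0],"turn":[0,0,-8],"fingers":0.6},{"travel":[0,0,0],"turn":[0,0,-8],"fingers":0.6},{"travel":[0,0,0],"turn":[0,0,-8],"fingers":0.6},{"travel":[0,0,0],"turn":[0,0,-8],"fingers":0.6}]'
python3 -m jog '[{"travel":[0,0,0],"turn":[0,0,0],"fingers":0.6}]'
python3 - <<'E'
from station import manip
import cv2,numpy as np
o=manip.get_obs(); print(o)
c=manip.read_camera("wrist"); cv2.imwrite("pics/w1.png",c["image"]); np.savez("w1.npz",pos=o["tcp_pos"],rot=o["tool_rot"],**c)
E
```

```text
t: 1.75
tcp_pos: [0.4821, 0.1025, 0.2691]
tool_rot: [0.429, -3.108, 0.006]
ft_force: [-0.7, 0.5, 0.3]
finger_gap: 0.0511
t: 1.85
tcp_pos: [0.4821, 0.1023, 0.2688]
tool_rot: [0.433, -3.106, 0.006]
ft_force: [-0.2, -1.3, 0.8]
finger_gap: 0.0512
{'t': 1.85, 'joint_positions': array([ 0.05535549, -0.02878205,  1.55204655, -0.00401697,  1.62312696,
       -1.79266785]), 'joint_velocities': array([-4.12326145e-03,  8.28713293e-04,  3.19361358e-04, -9.86473195e-05,
       -1.19207234e-03,  1.20221446e-01]), 'effort': array([-1.78888030e-01, -5.47769737e+01, -5.76144612e+01, -4.18244011e-02,
        2.59722106e-02, -4.26146060e+00]), 'tcp_pos': array([0.48208318, 0.10233538, 0.2688217 ]), 'tool_rot': array([ 0.43305507, -3.10643178,  0.00564408]), 'ft_force': array([-0.16028179, -1.30229675,  0.75457821]), 'ft_torque': array([ 0.0428141 , -0.00373357, -0.04731556]), 'finger_gap': 0.05119093836921496}
```

View pics/w1.png

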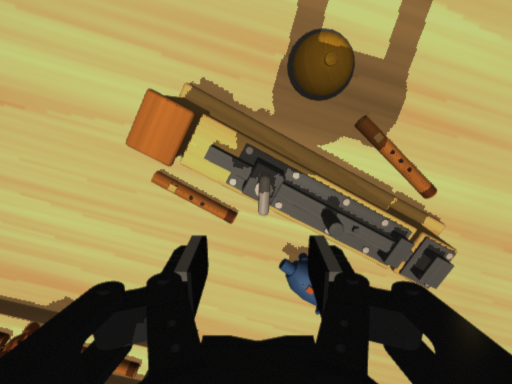

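The wrist view shows the screw head at about (264,196), its long direction near-vertical in the image, meaning along tool x. The knob is at (332,220). I'll zoom and measure.

Run:
```python
import cv2,numpy as np
s=np.load("w1.npz")["image"][130:270,200:380]; cv2.imwrite("pics/w1z.png",cv2.resize(s,None,fx=4,fy=4,interpolation=cv2.INTER_CUBIC))
```

```text
(no output)
```

View pics/w1z.png

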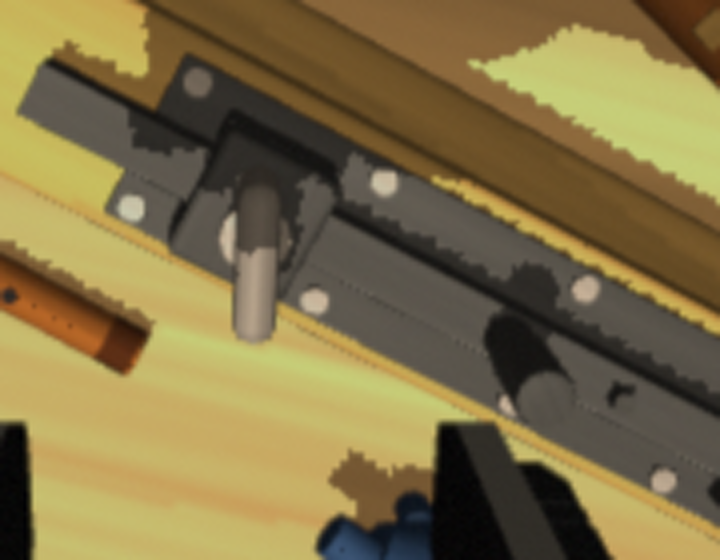

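```bash
cat >> h.py <<'E'
from scipy.spatial.transform import Rotation as R
def wcam(f):
    d=np.load(f); T=np.eye(4);T[:3,:3]=R.from_rotvec(d["rot"]).as_matrix();T[:3,3]=d["pos"]
    return d["camera_matrix"],T@d["tool_from_camera"],T
E
python3 - <<'E'
from h import *
K,C,T=wcam("w1.npz"); print(T)
Z=lambda u,v:((u+.5)/4-.5+200,(v+.5)/4-.5+130)
for n,u,v,z in [("hd0",258,183,.183),("hd1",254,340,.183),("hc",256,261,.183),("knobtop",545,397,.167),
 ("blockTL",232,113,.144),("blockR",337,185,.144),("blockL",172,243,.144),("barEnd",45,65,.127)]:
    p=plane(K,C,*Z(u,v),z); print(n,p,"tool",(np.linalg.inv(T)@np.r_[p,1])[:3]*100)
E
```

```text
[[-0.9619 -0.2735 -0.0046  0.4821]
 [-0.2735  0.9619 -0.0043  0.1023]
 [ 0.0056 -0.0029 -1.      0.2688]
 [ 0.      0.      0.      1.    ]]
hd0 [0.4617 0.1019 0.183 ] tool [1.9277 0.5455 8.5915]
hd1 [0.4928 0.1102 0.183 ] tool [-1.297   0.4821  8.5737]
hc [0.4769 0.1059 0.183 ] tool [0.3559 0.5143 8.5828]
knobtop [0.4937 0.1766 0.167 ] tool [-3.2067  6.8558 10.1449]
blockTL [0.4561 0.095  0.144 ] tool [ 2.6292  0.0445 12.4969]
blockR [0.4654 0.1224 0.144 ] tool [ 0.9871  2.422  12.481 ]
blockL [0.4888 0.09   0.144 ] tool [-0.376  -1.3362 12.4841]
barEnd [0.4599 0.0505 0.127 ] tool [ 3.4751 -4.3395 14.2142]
```

Head centre is about (0.477, 0.106), and the block corners agree. I'll descend to it.

```bash
python3 -m jog '[{"travel":[0.35,0.5,2],"turn":[0,0,1],"fingers":0.5},{"travel":[0,0,3],"turn":[0,0,0],"fingers":0.45},{"travel":[0,0,3],"turn":[0,0,0],"fingers":0.45},{"travel":[0,0,2.5],"turn":[0,0,0],"fingers":0.45},{"travel":[0,0,0.8],"turn":[0,0,0],"fingers":0.45},{"travel":[0,0,0],"turn":[0,0,0],"fingers":0.45}]'
python3 - <<'E'
from station import manip
import cv2,numpy as np
o=manip.get_obs(); print(o["tcp_pos"],o["tool_rot"],o["ft_force"],o["ft_torque"],o["finger_gap"],o["joint_positions"])
c=manip.read_camera("wrist"); cv2.imwrite("pics/w2.png",c["image"]); np.savez("w2.npz",pos=o["tcp_pos"],rot=o["tool_rot"],**c)
E
```

```text
t: 2.5
tcp_pos: [0.4768, 0.1064, 0.1531]
tool_rot: [0.354, -3.119, 0.006]
ft_force: [0.5, 0.4, 0.2]
finger_gap: 0.0386
[0.4767523  0.106365   0.15309108] [ 0.35449402 -3.11861521  0.00591497] [0.53190879 0.41897014 0.24440717] [0.02454118 0.0348315  0.03534898] 0.03860490144173066 [ 0.06423944  0.01257873  1.74615519 -0.00397385  1.38556112 -1.73218874]
```

View pics/w2.png

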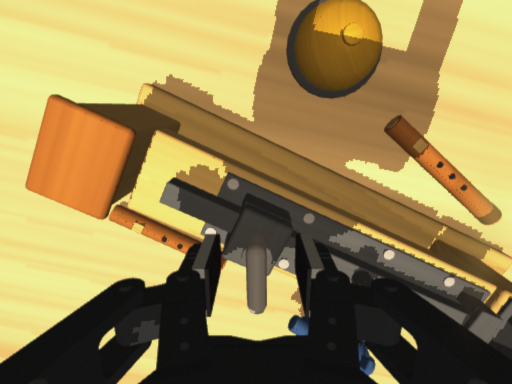

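The head sits centred between the fingers: head column ~257, finger midpoint ~257. I'll correct 2° and close.

```bash
python3 -m jog '[{"travel":[0,0,0],"turn":[0,0,-1.5],"fingers":0.25},{"travel":[0,0,0],"turn":[0,0,0],"fingers":0.15},{"travel":[0,0,0],"turn":[0,0,0],"fingers":0},{"travel":[0,0,0],"turn":[0,0,0],"fingers":0},{"travel":[0,0,0],"turn":[0,0,0],"fingers":0},{"travel":[0,0,0],"turn":[0,0,0],"fingers":0}]'
cat > st.py <<'E'
from station import manip
from h import *
o=manip.get_obs(); M=R.from_rotvec(o["tool_rot"]).as_matrix()
print("t",round(o["t"],2),"p",o["tcp_pos"],"yaw %.2f"%np.degrees(np.arctan2(M[1,0],M[0,0])),"F",o["ft_force"],"M",o["ft_torque"],"gap %.4f"%o["finger_gap"],"q6 %.3f"%o["joint_positions"][5])
E
python3 st.py
```

```text
t: 3.15
tcp_pos: [0.4778, 0.1061, 0.1562]
tool_rot: [-0.396, 3.116, -0.007]
ft_force: [-0.4, -1.3, -7.4]
finger_gap: 0.0115
t 3.15 p [0.4778 0.1061 0.1562] yaw -165.52 F [-0.3718 -1.3219 -7.3834] M [-0.1092 -0.0918  0.003 ] gap 0.0115 q6 -1.759
```

```bash
python3 -m jog '[{"travel":[0,0,0],"turn":[0,0,0],"fingers":0}]' >/dev/null; python3 st.py
python3 - <<'E'
from station import manip
import cv2,numpy as np
o=manip.get_obs()
c=manip.read_camera("wrist"); cv2.imwrite("pics/w3.png",c["image"])
c=manip.read_camera("side"); cv2.imwrite("pics/s3.png",cv2.resize(c["image"][150:330,180:340],None,fx=3,fy=3))
E
```

```text
t 3.25 p [0.4778 0.1061 0.1562] yaw -165.52 F [ 0.4638  0.5588 -7.0548] M [-0.1179 -0.0802  0.0015] gap 0.0111 q6 -1.759
```

View pics/w3.png

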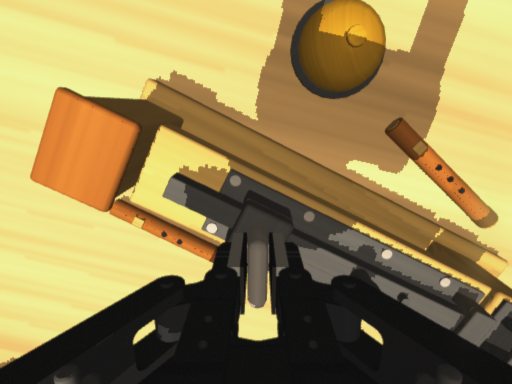

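View pics/s3.png

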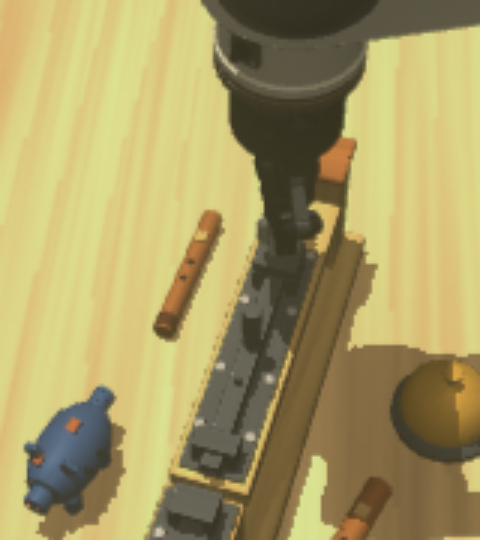

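Grip is good: both pads are flat on the head, and the residual force is about 7 N. I'll turn in 40°, within the sure-free range of at least 57°.

```bash
python3 -m jog '[{"travel":[0,0,0.005],"turn":[0,0,3],"fingers":0},{"travel":[0,0,0.005],"turn":[0,0,5],"fingers":0},{"travel":[0,0,0.006],"turn":[0,0,5],"fingers":0},{"travel":[0,0,0.006],"turn":[0,0,5],"fingers":0},{"travel":[0,0,0.006],"turn":[0,0,5],"fingers":0},{"travel":[0,0,0.006],"turn":[0,0,5],"fingers":0},{"travel":[0,0,0.006],"turn":[0,0,5],"fingers":0},{"travel":[0,0,0.006],"turn":[0,0,5],"fingers":0}]' >/dev/null; python3 st.py;  python3 -m jog '[{"travel":[0,0,0],"turn":[0,0,0],"fingers":0}]'; python3 st.py
```

```text
t 4.15 p [0.4779 0.1066 0.1558] yaw 155.09 F [ 0.4416  0.3251 -7.596 ] M [-0.0987 -0.1053 -0.0185] gap 0.0113 q6 -1.071
t: 4.25
tcp_pos: [0.4779, 0.1066, 0.1558]
tool_rot: [0.68, 3.065, -0.005]
ft_force: [-0.2, -1.1, -6.8]
finger_gap: 0.0109
t 4.25 p [0.4779 0.1066 0.1558] yaw 154.98 F [-0.2267 -1.0548 -6.7519] M [-0.1279 -0.0862  0.0315] gap 0.0109 q6 -1.069
```

```bash
cat > tq.py <<'E'
from station import manip
from h import *
m=[];e=[]
for i in range(5):
    o=manip.get_obs(); m.append(o["ft_torque"][2]); e.append(o["effort"][5])
    if i<4: manip.read_camera("wrist")
M=R.from_rotvec(o["tool_rot"]).as_matrix()
print("t %.2f yaw %.2f z %.4f Fz %.1f"%(o["t"],np.degrees(np.arctan2(M[1,0],M[0,0])),o["tcp_pos"][2],o["ft_force"][2]),"Mz mean %.3f"%np.mean(m),np.array(m),"e6",np.array(e))
E
python3 tq.py
python3 -m jog '[{"travel":[0,0,0.006],"turn":[0,0,5],"fingers":0},{"travel":[0,0,0.006],"turn":[0,0,5],"fingers":0}]' >/dev/null; python3 tq.py
```

```text
t 4.45 yaw 155.22 z 0.1558 Fz -6.9 Mz mean 0.004 [ 0.0315 -0.0497 -0.0299  0.0097  0.0579] e6 [ 2.5506  1.2337  0.5867  0.1552 -0.0075]
t 4.85 yaw 145.51 z 0.1557 Fz -7.3 Mz mean -0.006 [ 0.0367  0.0149 -0.0611  0.033  -0.0544] e6 [-3.0781 -2.7632  2.6019  1.3     0.4248]
```

```bash
python3 -m jog '[{"travel":[0,0,0.006],"turn":[0,0,3],"fingers":0},{"travel":[0,0,0.006],"turn":[0,0,3],"fingers":0}]' >/dev/null; python3 tq.py
```

```text
t 5.25 yaw 139.87 z 0.1556 Fz -7.1 Mz mean -0.030 [ 0.0709 -0.0723 -0.034  -0.0391 -0.074 ] e6 [-1.755  -1.4823  1.4792  0.6923  0.1847]
```

```bash
python3 -m jog '[{"travel":[0,0,0.006],"turn":[0,0,3],"fingers":0},{"travel":[0,0,0.006],"turn":[0,0,3],"fingers":0}]' >/dev/null; python3 tq.py
```

```text
t 5.65 yaw 134.17 z 0.1555 Fz -6.5 Mz mean -0.025 [ 0.0192 -0.0594 -0.0066 -0.0124 -0.0666] e6 [-1.7804 -1.5259  1.4962  0.7114  0.1996]
```

```bash
python3 -m jog '[{"travel":[0,0,0.006],"turn":[0,0,3],"fingers":0},{"travel":[0,0,0.006],"turn":[0,0,3],"fingers":0}]' >/dev/null; python3 tq.py
```

```text
t 6.05 yaw 128.47 z 0.1555 Fz -7.4 Mz mean -0.004 [ 0.0483  0.0502 -0.0462 -0.0611 -0.0101] e6 [-1.7848 -1.5398  1.5025  0.7181  0.2048]
```

```bash
python3 -m jog '[{"travel":[0,0,0.006],"turn":[0,0,3],"fingers":0},{"travel":[0,0,0.006],"turn":[0,0,3],"fingers":0}]' >/dev/null; python3 tq.py
```

```text
t 6.45 yaw 122.76 z 0.1554 Fz -7.7 Mz mean 0.014 [ 0.0677 -0.0056  0.0007 -0.0221  0.0282] e6 [-1.7864 -1.5441  1.5045  0.7205  0.2066]
```

```bash
python3 -m jog '[{"travel":[0,0,0.006],"turn":[0,0,3],"fingers":0},{"travel":[0,0,0.006],"turn":[0,0,3],"fingers":0}]' >/dev/null; python3 tq.py
```

```text
t 6.85 yaw 117.04 z 0.1553 Fz -6.5 Mz mean -0.008 [ 0.0114 -0.0125 -0.0152 -0.0064 -0.0183] e6 [-1.7869 -1.5452  1.5056  0.7214  0.2073]
```

```bash
python3 -m jog '[{"travel":[0,0,0.006],"turn":[0,0,3],"fingers":0},{"travel":[0,0,0.006],"turn":[0,0,3],"fingers":0}]' >/dev/null; python3 tq.py
```

```text
t 7.25 yaw 111.33 z 0.1553 Fz -6.5 Mz mean -0.012 [-0.0199 -0.0024 -0.0008 -0.0109 -0.0271] e6 [-1.7869 -1.5455  1.5059  0.7218  0.2076]
```

```bash
python3 -m jog '[{"travel":[0,0,0.006],"turn":[0,0,3],"fingers":0},{"travel":[0,0,0.006],"turn":[0,0,3],"fingers":0}]' >/dev/null; python3 tq.py
```

```text
t 7.65 yaw 105.61 z 0.1552 Fz -7.0 Mz mean -0.021 [ 0.0571 -0.0306 -0.0139 -0.028  -0.0895] e6 [-1.7866 -1.5459  1.506   0.7218  0.2077]
```

```bash
python3 -m jog '[{"travel":[0,0,0.006],"turn":[0,0,3],"fingers":0},{"travel":[0,0,0.006],"turn":[0,0,3],"fingers":0}]' >/dev/null; python3 tq.py
```

```text
t 8.05 yaw 99.90 z 0.1551 Fz -7.7 Mz mean -0.024 [ 0.0247 -0.0184 -0.0502 -0.021  -0.0567] e6 [-1.7869 -1.5459  1.506   0.722   0.2078]
```

```bash
python3 -m jog '[{"travel":[0,0,0.006],"turn":[0,0,3],"fingers":0},{"travel":[0,0,0.006],"turn":[0,0,3],"fingers":0}]' >/dev/null; python3 tq.py
```

```text
t 8.45 yaw 94.18 z 0.1551 Fz -6.0 Mz mean 0.004 [ 0.028  -0.0176 -0.0075  0.0675 -0.0488] e6 [-1.7868 -1.5457  1.5061  0.7221  0.2079]
```

```bash
python3 -m jog '[{"travel":[0,0,0.006],"turn":[0,0,3],"fingers":0},{"travel":[0,0,0.006],"turn":[0,0,3],"fingers":0}]' >/dev/null; python3 tq.py
python3 - <<'E'
from station import manip
import cv2
cv2.imwrite("pics/w4.png",manip.read_camera("wrist")["image"])
E
```

```text
t 8.85 yaw 88.47 z 0.1550 Fz -6.7 Mz mean -0.023 [ 0.0811 -0.0424 -0.0375 -0.0334 -0.0824] e6 [-1.7867 -1.5454  1.5063  0.7222  0.2079]
```

View pics/w4.png

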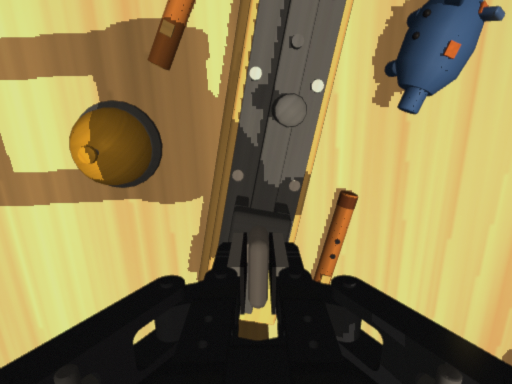

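The head is turning with the pads and the knob is clear at (290,108). I'll carry on.

```bash
python3 -m jog '[{"travel":[0,0,0.006],"turn":[0,0,3],"fingers":0},{"travel":[0,0,0.006],"turn":[0,0,3],"fingers":0}]' >/dev/null; python3 tq.py
```

```text
t 9.30 yaw 82.70 z 0.1550 Fz -6.4 Mz mean -0.003 [ 0.0365 -0.0433  0.0194 -0.0452  0.0182] e6 [-1.8092 -1.5857  1.5211  0.7392  0.2218]
```

```bash
python3 -m jog '[{"travel":[0,0,0.006],"turn":[0,0,3],"fingers":0},{"travel":[0,0,0.006],"turn":[0,0,3],"fingers":0}]' >/dev/null; python3 tq.py
```

```text
t 9.70 yaw 76.96 z 0.1548 Fz -7.4 Mz mean 0.014 [ 0.0723  0.022   0.028  -0.0411 -0.009 ] e6 [-1.791  -1.5583  1.5118  0.728   0.2125]
```

```bash
python3 -m jog '[{"travel":[0,0,0.006],"turn":[0,0,3],"fingers":0},{"travel":[0,0,0.006],"turn":[0,0,3],"fingers":0}]' >/dev/null; python3 tq.py
```

```text
t 10.10 yaw 71.24 z 0.1548 Fz -6.0 Mz mean -0.033 [-0.0134 -0.0488 -0.0221 -0.0551 -0.0241] e6 [-1.7883 -1.5496  1.5081  0.7239  0.2094]
```

```bash
python3 -m jog '[{"travel":[0,0,0.006],"turn":[0,0,3],"fingers":0},{"travel":[0,0,0.006],"turn":[0,0,3],"fingers":0}]' >/dev/null; python3 tq.py
```

```text
t 10.50 yaw 65.52 z 0.1547 Fz -5.8 Mz mean -0.004 [-0.0036  0.016   0.013  -0.0119 -0.0358] e6 [-1.7871 -1.5469  1.5069  0.7228  0.2084]
```

```bash
python3 -m jog '[{"travel":[0,0,0.006],"turn":[0,0,3],"fingers":0},{"travel":[0,0,0.006],"turn":[0,0,3],"fingers":0}]' >/dev/null; python3 tq.py
```

```text
t 10.90 yaw 59.81 z 0.1547 Fz -6.3 Mz mean -0.015 [ 0.0423  0.0084 -0.0752 -0.0503  0.0019] e6 [-1.7875 -1.5463  1.5062  0.7221  0.2079]
```

```bash
python3 -m jog '[{"travel":[0,0,0.006],"turn":[0,0,3],"fingers":0},{"travel":[0,0,0.006],"turn":[0,0,3],"fingers":0}]' >/dev/null; python3 tq.py
```

```text
t 11.30 yaw 54.09 z 0.1546 Fz -4.8 Mz mean -0.011 [ 0.0952 -0.0144 -0.0236 -0.0266 -0.0831] e6 [-1.7883 -1.5459  1.5064  0.7219  0.2077]
```

```bash
python3 -m jog '[{"travel":[0,0,0.006],"turn":[0,0,3],"fingers":0},{"travel":[0,0,0.006],"turn":[0,0,3],"fingers":0}]' >/dev/null; python3 tq.py
```

```text
t 11.70 yaw 48.38 z 0.1545 Fz -5.8 Mz mean -0.017 [-0.0082 -0.0194  0.0103 -0.05   -0.0166] e6 [-1.7872 -1.5464  1.5057  0.7217  0.2076]
```

```bash
python3 -m jog '[{"travel":[0,0,0.006],"turn":[0,0,3],"fingers":0},{"travel":[0,0,0.006],"turn":[0,0,3],"fingers":0}]' >/dev/null; python3 tq.py
```

```text
t 12.10 yaw 42.66 z 0.1545 Fz -5.7 Mz mean -0.007 [ 0.068  -0.0113 -0.0193 -0.0018 -0.0705] e6 [-1.7871 -1.546   1.506   0.7216  0.2075]
```

```bash
python3 -m jog '[{"travel":[0,0,0.006],"turn":[0,0,3],"fingers":0},{"travel":[0,0,0.006],"turn":[0,0,3],"fingers":0}]' >/dev/null; python3 tq.py
```

```text
t 12.50 yaw 36.95 z 0.1544 Fz -5.4 Mz mean 0.001 [ 0.065   0.0111 -0.035  -0.003  -0.0325] e6 [-1.7743 -1.5259  1.5216  0.7352  0.2208]
```

The e6 pattern shifted slightly (+0.015), so contact may be starting. Smaller steps now.

```bash
python3 -m jog '[{"travel":[0,0,0.003],"turn":[0,0,1.5],"fingers":0},{"travel":[0,0,0.003],"turn":[0,0,1.5],"fingers":0}]' >/dev/null; python3 tq.py; python3 tq.py
```

```text
t 12.90 yaw 34.03 z 0.1544 Fz -3.8 Mz mean 0.062 [0.1183 0.0733 0.0045 0.0725 0.0405] e6 [-0.9934 -0.8914  0.7409  0.4116  0.1763]
t 13.10 yaw 34.02 z 0.1544 Fz -3.4 Mz mean 0.015 [ 0.0405  0.0161 -0.0216 -0.0029  0.0437] e6 [0.1763 0.0738 0.0361 0.0262 0.0261]
```

```bash
python3 -m jog '[{"travel":[0,0,0.002],"turn":[0,0,1.5],"fingers":0},{"travel":[0,0,0.002],"turn":[0,0,1],"fingers":0}]' >/dev/null; python3 tq.py; python3 tq.py
```

```text
t 13.50 yaw 31.50 z 0.1545 Fz -3.5 Mz mean 0.095 [0.1961 0.0982 0.0854 0.0503 0.0433] e6 [-0.3974 -0.4233  0.6618  0.3835  0.196 ]
t 13.70 yaw 31.50 z 0.1545 Fz -2.1 Mz mean 0.085 [0.0433 0.0842 0.0979 0.0799 0.1202] e6 [0.196  0.1136 0.0813 0.0704 0.068 ]
```

```bash
python3 -m jog '[{"travel":[0,0,0.002],"turn":[0,0,1],"fingers":0},{"travel":[0,0,0.002],"turn":[0,0,1],"fingers":0}]' >/dev/null; python3 tq.py; python3 tq.py
```

```text
t 14.10 yaw 29.48 z 0.1545 Fz -2.1 Mz mean 0.111 [0.2071 0.1007 0.1211 0.0777 0.0461] e6 [-0.5606 -0.5012  0.6401  0.3942  0.2216]
t 14.30 yaw 29.48 z 0.1545 Fz -1.5 Mz mean 0.088 [0.0461 0.0859 0.0987 0.0732 0.1377] e6 [0.2216 0.1451 0.1147 0.104  0.1012]
```

```bash
python3 -m jog '[{"travel":[0,0,0.002],"turn":[0,0,1],"fingers":0},{"travel":[0,0,0.002],"turn":[0,0,1],"fingers":0}]' >/dev/null; python3 tq.py; python3 tq.py
```

```text
t 14.70 yaw 27.45 z 0.1545 Fz -1.2 Mz mean 0.169 [0.1839 0.172  0.1827 0.1389 0.1697] e6 [-0.5232 -0.4643  0.6774  0.4311  0.2582]
t 14.90 yaw 27.46 z 0.1545 Fz -1.3 Mz mean 0.150 [0.1697 0.1637 0.1531 0.1546 0.1101] e6 [0.2582 0.1817 0.1512 0.1405 0.1379]
```

Firm at about 0.15 N m (yaw 27.5; first contact about 36 of tool yaw, with some windup in the pads). Backing off to about 121.

```bash
python3 -m jog '[{"travel":[0,0,0],"turn":[0,0,-4],"fingers":0},{"travel":[0,0,-0.008],"turn":[0,0,-8],"fingers":0},{"travel":[0,0,-0.008],"turn":[0,0,-8],"fingers":0},{"travel":[0,0,-0.008],"turn":[0,0,-8],"fingers":0},{"travel":[0,0,-0.008],"turn":[0,0,-8],"fingers":0},{"travel":[0,0,-0.008],"turn":[0,0,-8],"fingers":0},{"travel":[0,0,-0.008],"turn":[0,0,-8],"fingers":0},{"travel":[0,0,-0.008],"turn":[0,0,-8],"fingers":0}]' >/dev/null; python3 st.py
python3 -m jog '[{"travel":[0,0,-0.008],"turn":[0,0,-8],"fingers":0},{"travel":[0,0,-0.008],"turn":[0,0,-8],"fingers":0},{"travel":[0,0,-0.006],"turn":[0,0,-8],"fingers":0},{"travel":[0,0,-0.004],"turn":[0,0,-4],"fingers":0},{"travel":[0,0,0],"turn":[0,0,0],"fingers":0}]' >/dev/null; python3 tq.py
```

```text
t 15.7 p [0.4786 0.1071 0.1548] yaw 89.64 F [ 1.5143 -2.2347 -1.0088] M [-0.2717 -0.2682  0.0219] gap 0.0112 q6 0.071
t 16.40 yaw 118.88 z 0.1551 Fz -0.8 Mz mean 0.012 [ 0.0105  0.0357 -0.0334  0.0693 -0.0216] e6 [-2.2247 -0.9811 -0.5763 -0.1651  0.0014]
```

```bash
python3 -m jog '[{"travel":[0,0,0],"turn":[0,0,-2.3],"fingers":0},{"travel":[0,0,0],"turn":[0,0,0],"fingers":0},{"travel":[0,0,0],"turn":[0,0,0],"fingers":0}]' >/dev/null; python3 st.py
python3 -m jog '[{"travel":[0,0,0],"turn":[0,0,0],"fingers":0.35},{"travel":[0,0,0],"turn":[0,0,0],"fingers":0.35},{"travel":[0,0,0],"turn":[0,0,0],"fingers":0.35},{"travel":[0,0,0],"turn":[0,0,0],"fingers":0.35}]' >/dev/null; python3 st.py
python3 - <<'E'
from station import manip
import cv2
cv2.imwrite("pics/w5.png",manip.read_camera("wrist")["image"])
E
```

```text
t 16.7 p [0.4782 0.107  0.1551] yaw 120.94 F [ 2.7117 -1.6039 -0.9738] M [-0.2412 -0.4041  0.0451] gap 0.0112 q6 -0.475
t 17.1 p [0.4776 0.1074 0.155 ] yaw 120.78 F [0.526  0.4789 0.2315] M [ 0.0224  0.0155 -0.0212] gap 0.0299 q6 -0.472
```

View pics/w5.png

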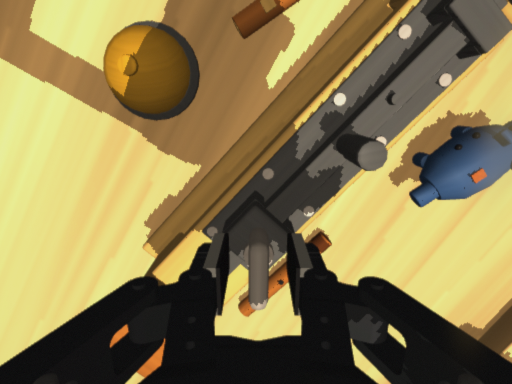

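Released with the head still aligned to the pads. I'll locate the knob from this view (top centre about (373,155)) and rise.

```bash
python3 -m jog '[{"travel":[0,0,-3],"turn":[0,0,0],"fingers":0.4},{"travel":[0,0,-3],"turn":[0,0,0],"fingers":0.4},{"travel":[0,0,-3],"turn":[0,0,0],"fingers":0.45},{"travel":[0,0,0],"turn":[0,0,8.5],"fingers":0.45},{"travel":[0,0,0],"turn":[0,0,8.5],"fingers":0.45},{"travel":[0,0,0],"turn":[0,0,8.5],"fingers":0.45},{"travel":[0,0,0],"turn":[0,0,8.5],"fingers":0.45},{"travel":[0,0,0],"turn":[0,0,8.5],"fingers":0.45}]' >/dev/null
python3 -m jog '[{"travel":[0,0,0],"turn":[0,0,0],"fingers":0.45}]' >/dev/null
python3 st.py
python3 - <<'E'
from station import manip
import cv2,numpy as np
o=manip.get_obs()
c=manip.read_camera("wrist"); cv2.imwrite("pics/w6.png",cv2.resize(c["image"][0:300,130:400],None,fx=2,fy=2)); np.savez("w6.npz",pos=o["tcp_pos"],rot=o["tool_rot"],**c)
E
```

```text
t 18.05 p [0.477  0.1078 0.249 ] yaw 77.43 F [-0.2582 -1.0551 -0.0549] M [-0.0371 -0.0116  0.0013] gap 0.0385 q6 0.285
```

View pics/w6.png

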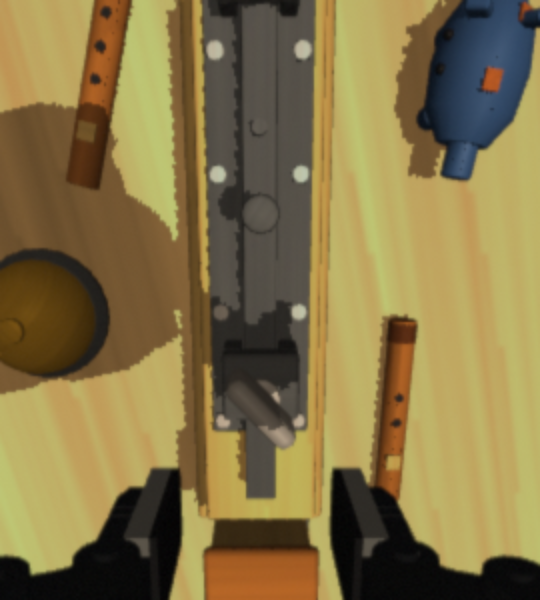

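Run:
```python
from h import *
K,C,T=wcam("w6.npz")
Z=lambda u,v:((u+.5)/2-.5+130,(v+.5)/2-.5)
for n,u,v,z in [("knob",261,213,.167),("h0",240,380,.183),("h1",287,440,.183),("stoppin",258,126,.130),("fguide edge",258,8,.136),("keepref barline0",244,100,.127),("bl1",248,490,.127)]:
    p=plane(K,C,*Z(u,v),z); print(n,p,"tool",(np.linalg.inv(T)@np.r_[p,1])[:3]*100)
```

```text
knob [0.4944 0.177  0.167 ] tool [7.1344 0.1936 8.1887]
h0 [0.4745 0.1227 0.183 ] tool [ 1.4017 -0.5609  6.5942]
h1 [0.4863 0.0965 0.183 ] tool [-0.898   1.1535  6.597 ]
stoppin [0.5007 0.2096 0.13  ] tool [10.4555  0.0978 11.8854]
fguide edge [0.5093 0.2484 0.136 ] tool [14.4306  0.0945 11.2815]
keepref barline0 [0.4974 0.2205 0.127 ] tool [11.4532 -0.461  12.1843]
bl1 [0.461  0.0533 0.127 ] tool [-5.6603 -0.3758 12.2012]
```

```bash
python3 -m jog '[{"travel":[3.6,0.1,0],"turn":[0,0,0],"fingers":0.45},{"travel":[3.5,0.05,2],"turn":[0,0,0],"fingers":0.45},{"travel":[0,0,3],"turn":[0,0,0],"fingers":0.45},{"travel":[0,0,3.5],"turn":[0,0,0],"fingers":0.45},{"travel":[0,0,2.6],"turn":[0,0,0],"fingers":0.45},{"travel":[0,0,0],"turn":[0,0,0],"fingers":0.45}]'
python3 - <<'E'
from station import manip
import cv2,numpy as np
c=manip.read_camera("wrist"); cv2.imwrite("pics/w7.png",c["image"])
im=np.load("w6.npz")["image"][170:240,220:300]; cv2.imwrite("pics/w6h.png",cv2.resize(im,None,fx=7,fy=7,interpolation=cv2.INTER_CUBIC))
E
```

```text
t: 18.7
tcp_pos: [0.4945, 0.1798, 0.1352]
tool_rot: [2.414, 2.008, 0.003]
ft_force: [0.5, 0.0, 0.6]
finger_gap: 0.0384
```

View pics/w7.png

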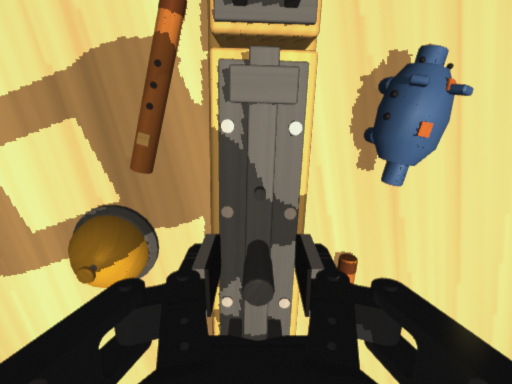

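View pics/w6h.png

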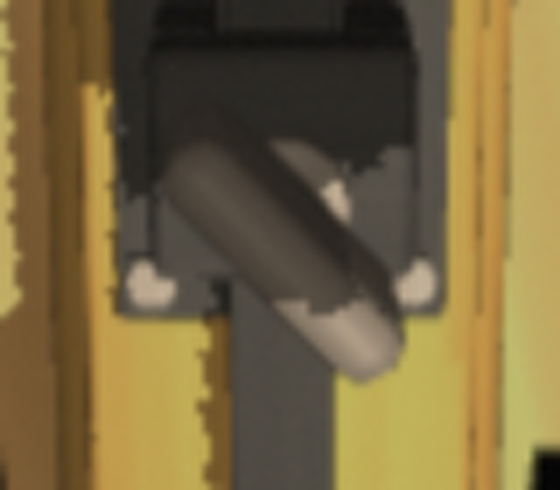

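The head is at about 45° to the gate in the image, so it stayed where I left it. The knob is centred between the pads (column 259). Closing.

```bash
python3 -m jog '[{"travel":[-0.25,0,0],"turn":[0,0,0],"fingers":0.3},{"travel":[0,0,0],"turn":[0,0,0],"fingers":0.2},{"travel":[0,0,0],"turn":[0,0,0],"fingers":0.0},{"travel":[0,0,0],"turn":[0,0,0],"fingers":0.0},{"travel":[0,0,0],"turn":[0,0,0],"fingers":0.0},{"travel":[0,0,0],"turn":[0,0,0],"fingers":0.0}]' >/dev/null; python3 st.py
```

```text
t 19.35 p [0.4941 0.1774 0.1404] yaw 79.79 F [  1.9214   1.7771 -16.0097] M [ 0.2349 -0.4962 -0.0253] gap 0.0119 q6 0.376
```

```bash
python3 -m jog '[{"travel":[0,0,0],"turn":[0,0,0],"fingers":0.0}]' >/dev/null; python3 st.py
python3 - <<'E'
from station import manip
import cv2,numpy as np
cv2.imwrite("pics/w8.png",manip.read_camera("wrist")["image"])
E
```

```text
t 19.45 p [0.4941 0.1773 0.1404] yaw 79.80 F [  1.9994   1.3793 -15.1518] M [ 0.2255 -0.4438  0.0036] gap 0.0124 q6 0.375
```

View pics/w8.png

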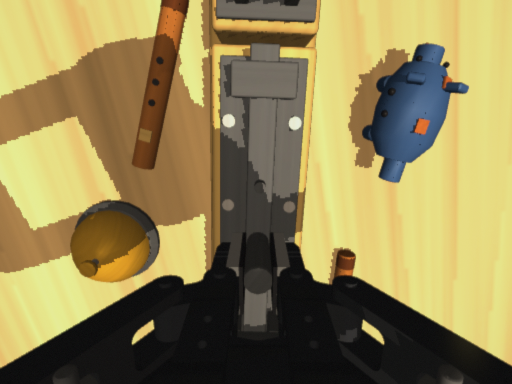

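```bash
python3 -m jog '[{"travel":[0.4,0.01,0],"turn":[0,0,0.7],"fingers":0},{"travel":[0.7,0.02,0],"turn":[0,0,0.7],"fingers":0},{"travel":[0.7,0.01,0],"turn":[0,0,0.5],"fingers":0},{"travel":[0.7,0,0],"turn":[0,0,0],"fingers":0}]' >/dev/null; python3 st.py
```

```text
t 19.9 p [0.4995 0.2023 0.1404] yaw 77.68 F [  1.1603  -3.1412 -15.0779] M [-0.4047 -0.3269  0.253 ] gap 0.0118 q6 0.458
```

```bash
python3 -m jog '[{"travel":[0.4,0,0],"turn":[0,0,0],"fingers":0},{"travel":[0.3,0,0],"turn":[0,0,0],"fingers":0}]' >/dev/null; python3 st.py; python3 -m jog '[{"travel":[0.15,0,0],"turn":[0,0,0],"fingers":0},{"travel":[0.15,0,0],"turn":[0,0,0],"fingers":0}]' >/dev/null; python3 st.py
```

```text
t 20.1 p [0.5013 0.2106 0.1404] yaw 77.74 F [  1.151   -2.4959 -13.8684] M [-0.4043 -0.301   0.2284] gap 0.0121 q6 0.471
t 20.3 p [0.5021 0.2141 0.1404] yaw 77.78 F [  1.6882  -2.4214 -13.9843] M [-0.3811 -0.2559  0.2511] gap 0.0120 q6 0.476
```

Travel so far is 37.7 mm, still sliding freely at about 2.5 N.

```bash
python3 -m jog '[{"travel":[0.1,0,0],"turn":[0,0,0],"fingers":0},{"travel":[0.1,0,0],"turn":[0,0,0],"fingers":0}]' >/dev/null; python3 st.py; python3 -m jog '[{"travel":[0.1,0,0],"turn":[0,0,0],"fingers":0}]' >/dev/null; python3 st.py
```

```text
t 20.5 p [0.5025 0.2161 0.1404] yaw 77.77 F [  0.7564  -1.6719 -13.8469] M [-0.356  -0.264   0.2968] gap 0.0117 q6 0.480
t 20.6 p [0.5027 0.217  0.1404] yaw 77.77 F [ -0.7522 -10.943  -13.0066] M [-1.7806  0.0667  0.2572] gap 0.0117 q6 0.482
```

```bash
python3 -m jog '[{"travel":[0.1,0,0],"turn":[0,0,0],"fingers":0}]' >/dev/null; python3 st.py; python3 -m jog '[{"travel":[0.05,0,0],"turn":[0,0,0],"fingers":0},{"travel":[0,0,0],"turn":[0,0,0],"fingers":0}]' >/dev/null; python3 st.py;python3 - <<'E'
from station import manip
import cv2,numpy as np
cv2.imwrite("pics/w9.png",manip.read_camera("wrist")["image"])
E
```

```text
t 20.7 p [0.5027 0.217  0.1403] yaw 77.75 F [ -3.2918 -17.1815 -10.7159] M [-2.6821  0.3275  0.3081] gap 0.0122 q6 0.483
t 20.9 p [0.5027 0.2168 0.1404] yaw 77.72 F [  1.6132   0.7144 -15.7968] M [ 0.2104 -0.4118  0.2789] gap 0.0120 q6 0.484
```

View pics/w9.png

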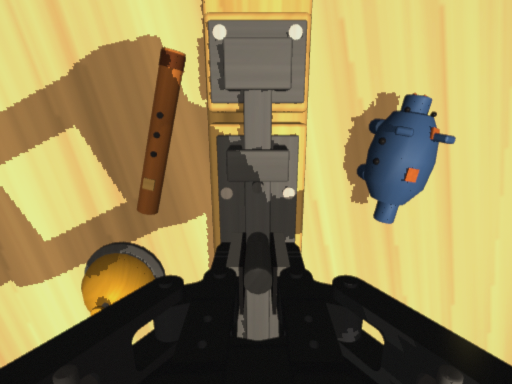

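The bolt nose is in the keep at (258,100), with a hard stop felt at 17 N. I'll press lightly and release.

```bash
python3 -m jog '[{"travel":[0.1,0,0],"turn":[0,0,0],"fingers":0},{"travel":[0.05,0,0],"turn":[0,0,0],"fingers":0.4},{"travel":[0,0,0],"turn":[0,0,0],"fingers":0.4},{"travel":[0,0,0],"turn":[0,0,0],"fingers":0.45},{"travel":[0,0,0],"turn":[0,0,0],"fingers":0.45}]' >/dev/null; python3 st.py
python3 -m jog '[{"travel":[0,0,-2],"turn":[0,0,0],"fingers":0.45},{"travel":[0,0,-3],"turn":[0,0,0],"fingers":0.45},{"travel":[0,0,-4],"turn":[0,0,0],"fingers":0.45},{"travel":[-3,0,-4],"turn":[0,0,0],"fingers":0.45},{"travel":[-4,0,0],"turn":[0,0,0],"fingers":0.45},{"travel":[-4,0,0],"turn":[0,0,0],"fingers":0.45},{"travel":[0,0,0],"turn":[0,0,0],"fingers":0.45},{"travel":[0,0,0],"turn":[0,0,0],"fingers":0.45}]' >/dev/null; python3 st.py;python3 - <<'E'
from station import manip
import cv2,numpy as np
o=manip.get_obs()
c=manip.read_camera("wrist"); cv2.imwrite("pics/w10.png",cv2.resize(c["image"][0:300,130:400],None,fx=2,fy=2)); np.savez("w10.npz",pos=o["tcp_pos"],rot=o["tool_rot"],**c)
c=manip.read_camera("scene"); cv2.imwrite("pics/s10.png",c["image"])
E
```

```text
t 21.45 p [0.5045 0.2187 0.1437] yaw 77.69 F [ 0.0098  0.0091 -0.4371] M [-0.0016 -0.025   0.0113] gap 0.0385 q6 0.487
t 22.25 p [0.4795 0.1093 0.2817] yaw 77.81 F [ 0.0734  0.5034 -0.8097] M [-0.0321  0.0216 -0.0353] gap 0.0383 q6 0.282
```

View pics/w10.png

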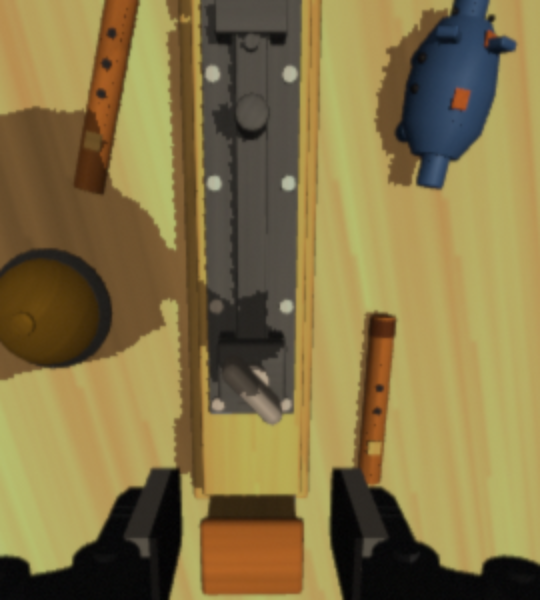

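View pics/s10.png

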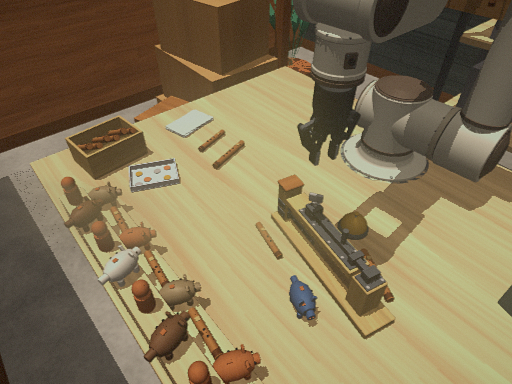

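The stop pin is against the front guide, the thumbscrew still stands where I left it, and the bell, pig, hazels and tray look unmoved. I'm handing in.

```bash
python3 -c "
from station import manip
print(manip.get_obs()['t']); print(manip.close_job())"
```

```text
22.35
the job is handed in; nothing more can be done
None
```

The clearance is set, the bolt is home in its keep and released, and the job was handed in at t = 22.35 s.

- **Thumbscrew:** I turned it in about 158° until torque began to rise, then about 9° further, where it held at roughly 0.15 N m, well under the 0.3 N m that counts as forcing. I then backed the tool off about 93.5°. That allows for the grip twisting slightly against the head, so I estimate about 91° of actual screw turn.
- **Bolt:** It slid about 40.5 mm at roughly 2.5 N and met a hard stop at about 17 N. The last picture shows the stop pin against the front guide, and the one taken while pushing home shows the nose in the keep.
- **Final state:** The gripper is open, about 10 cm above the thumbscrew and touching nothing, with forces near zero. By eye, the bell, pig, tray and hazel whistles look unmoved.

**Uncertainties:**
- **Quarter turn:** It depends on which point counts as bottomed. It is about 91° from the firm position but about 85° from first contact. The torque reading was noisy, about ±0.04 N m, so I averaged it and checked it against the last joint's effort.
- **Screw angle in pictures:** Before I slid the bolt, one rough estimate from the head's ends came out about 7° off. A closer crop of the same picture agreed with the measured angle, about 43° to the gate.
- **Finger gap:** The gripper read 11–12 mm on both the 9 mm head and the 14 mm knob, so I relied on the pictures and forces to judge the grips.

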